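# Put the last closed jar away and shut the jar crate

### The job

One jar with a red cap has been left out on the bench beside a jar that has no cap. Stand the capped jar upright in the one empty bay of the wooden crate, setting it down gently, then swing the crate's lid fully shut without slamming it. Leave the open jar and everything else on the bench where it is, and keep the other jars standing in their bays.

Things in the scene. Friction and masses are not known exactly. Their poses are not given: they have to be found in the camera images.
- crate: Wooden crate fixed to the bench, a row of four bays along its own y, lid hinged at its +x side. Origin: on the bench under the middle of the row; yaw up to 0.25. Outside x -54 to 86, y -161 to 161 mm; floor 8 mm; bay walls up to 45 mm above the bench; free space behind the bays (x 42 to 71). 14 mm corner posts to 115 mm at x -46 and 78, y -157 and 157.
- bay0 (a point): Centre of the floor of bay 0, 8 mm above the bench, at x 0, y -114 mm in the crate frame. The bay is 72 mm (x) by 70 mm (y). One bay of bay0 to bay3, any of them, is empty at the start (a paper disc too thin to feel lies on its floor); the others hold a jar each.
- bay1 (a point): Centre of the floor of bay 1, 8 mm above the bench, at x 0, y -38 mm in the crate frame. The bay is 72 mm (x) by 70 mm (y). One bay of bay0 to bay3, any of them, is empty at the start (a paper disc too thin to feel lies on its floor); the others hold a jar each.
- bay2 (a point): Centre of the floor of bay 2, 8 mm above the bench, at x 0, y 38 mm in the crate frame. The bay is 72 mm (x) by 70 mm (y). One bay of bay0 to bay3, any of them, is empty at the start (a paper disc too thin to feel lies on its floor); the others hold a jar each.
- bay3 (a point): Centre of the floor of bay 3, 8 mm above the bench, at x 0, y 114 mm in the crate frame. The bay is 72 mm (x) by 70 mm (y). One bay of bay0 to bay3, any of them, is empty at the start (a paper disc too thin to feel lies on its floor); the others hold a jar each.
- lid (a joint): Lid angle (rad): 0 = closed, level on the corner posts; grows as it swings up and away to the crate's +x; 1.57 = upright. Starts at 1.65 to 2.05. Stiff hinge: it stays where left, about 3 to 5 N at the free edge moves it. Slatted board 10 mm thick, 326 mm wide, middle batten 22 mm wide and 3 mm proud on its upper face, whose top is 128 mm above the bench when closed, 7 mm over the caps.
- lid_edge (a point): Middle of the lid's free front edge, half way through its thickness, 131 mm from the hinge axis. It moves with the lid.
- lid_hinge (a point): Middle of the lid's hinge axis, fixed on the crate at x = 75, z = 120 mm in the crate's frame; the axis runs along the crate's y.
- jar_a: Closed glass jar with a red cap, 100 mm high: 56 mm across (straight side from 3 to 74 mm up), cap 51 mm across from 84 to 100 mm up; about 0.2 kg. Origin: centre of its underside, z up. One of four alike (jar_a to jar_d): at the start any three of them stand in bays of the crate and the other stands on a cork mat on the bench.
- jar_b: Closed glass jar with a red cap, 100 mm high: 56 mm across (straight side from 3 to 74 mm up), cap 51 mm across from 84 to 100 mm up; about 0.2 kg. Origin: centre of its underside, z up. One of four alike (jar_a to jar_d): at the start any three of them stand in bays of the crate and the other stands on a cork mat on the bench.
- jar_c: Closed glass jar with a red cap, 100 mm high: 56 mm across (straight side from 3 to 74 mm up), cap 51 mm across from 84 to 100 mm up; about 0.2 kg. Origin: centre of its underside, z up. One of four alike (jar_a to jar_d): at the start any three of them stand in bays of the crate and the other stands on a cork mat on the bench.
- jar_d: Closed glass jar with a red cap, 100 mm high: 56 mm across (straight side from 3 to 74 mm up), cap 51 mm across from 84 to 100 mm up; about 0.2 kg. Origin: centre of its underside, z up. One of four alike (jar_a to jar_d): at the start any three of them stand in bays of the crate and the other stands on a cork mat on the bench.
- open_jar: Glass jar without a cap, open at the top: 56 mm across, 92 mm high, mouth 47 mm outside. Stands on the other cork mat. Origin: centre of its underside. It is not to be put away.
- mat_a: Round cork mat fixed to the bench, 72 mm across, 8 mm thick; origin: centre of its underside. One mat carries the closed jar, the other the open jar, either nearer or farther.
- mat_b: Round cork mat fixed to the bench, 72 mm across, 8 mm thick; origin: centre of its underside. One mat carries the closed jar, the other the open jar, either nearer or farther.
- cap_1: spare loose red cap, 51 mm across, 14 mm high, lying on the bench; bystander, not needed
- cap_2: second spare loose red cap, like cap_1; bystander, not needed
- brush: hand brush lying on the bench; bystander, not needed
- torch: black torch lying on the bench, 140 mm long; bystander, not needed
- pot: empty terracotta pot, 100 mm across, 90 mm high; bystander, not needed
Things that resemble listed ones, but are neither listed nor needed, are in the scene too. What is shaped like the jar_b but blue or orange is not meant.

How it is judged:
By the outcome, as a careful person would: the job done as asked, in the order asked, and still so for the second after the job is handed in, with the robot touching nothing.
It also fails if it takes over 56 s, if anything falls off the work surface, if the arm or the gripper's body presses on something with over 40 N, if the wrist force passes 120 N, or if a joint passes its speed limit or range.

### The arm

A 6-joint arm with a two-finger parallel gripper is mounted at the origin on the work surface. World frame = base frame: x ahead of the robot, y to its left, z up, the work surface at z = 0. Lengths are in m, angles in rad, forces in N, time in s.
With the tool pointing down it reaches from about 0.275 to 0.75 m from the base axis. Payload 10.2 kg.
Tool frame: the origin (TCP) lies midway between the tips of the shut fingers; the grasp point (between the pads) lies 19 mm behind it (env.hold_point_z is the distance from the TCP to the grasp point, in m); x points along the fingers, z is the direction in which the jaws open and shut, and the axes are right-handed (so a half turn about x gives the same grasp; the last joint's range is limited). The gripper opens to 85 mm and grips with 20 to 120 N. Pads are 22 mm wide; open, the fingers measure 114 mm over their backs; the gripper's body (76 mm by 85 mm) begins 54 mm behind the grasp point. The pads swing forward as they close: fully open they stand 13 mm farther back than shut.
Start: joints at [1.06, 0.313, 1.498, -0, 1.331, -0.223], TCP at [0.149, 0.503, 0.231] pointing down, gripper open.
Joint ranges: [-2.94, 2.94], [-0.97, 2.17], [0.19, 2.56], [-1.23, 4.37], [0.02, 3.11], [-2.88, 2.88]. Speed limits (rad/s): [2.39, 2.39, 3.01, 3.14, 3.14, 3.14].

### API

Orientations are given as a unit quaternion [x, y, z, w].
In Python, from bench import env, kinematics, monitor, eyes, job gives the robot as it stands. The module is installed in compiled form; this text tells all that it offers. Calls block until the motion is done:
- env.reach(position, orientation): joint-space move of the TCP to a pose.
- env.movel(position, velocity=0.15, frame=None, guard=None): straight line of the TCP; frame=None keeps the orientation; velocity is the mean speed in m/s. With guard (N) it stops when the force on the tool has changed by that much, and returns True; else False.
- env.set_joints(angles): joint-space move.
- env.release() and env.close_gripper(effort=None): open the fingers fully, or close them until they stop; effort is the grip in N (None keeps the last).
- env.hold(seconds).
- kinematics.ik(position, orientation): joint angles nearest the present ones, or None.
- monitor.sense(): the state.
- eyes.grab_frame(name): name is "scene" or "side" or "wrist"; returns a dict with "frame" (384x512x3 uint8, red, green, blue), "mtx" (3x3 intrinsics, pixels), "view" (4x4, takes a point from world to camera coordinates). Camera axes: x right, y down, z forward; pixel columns grow to the right and rows downward; lengths in m; the calibration is good to about 2 mm. The wrist camera is an equidistant fisheye: a pixel r from the principal point sees the ray r / f radians off the axis. A picture is of the moment at which its call begins. There is no depth.
A pose or a line that the arm cannot do raises env.MotionError and nothing moves.
- job.hand_in(): hands the job in, once; it reports no verdict.
The state is a dict: "clock": time; "joints": joint angles; "qvel": joint speeds; "joint_efforts": joint torques, N m; "position": TCP position; "ee_rot": TCP orientation; "contact_force": force on the tool from outside, world axes, zero at the start; "ft_torque": the same for the moment, N m; "finger_gap": opening from 0.0 (shut) to 1.0 (fully open).
Only numpy, scipy, OpenCV 4.12 (cv2) and the standard library are available. Lean on these libraries where they do the work, as an engineer would, in place of code of your own. Each camera call takes 0.05 s, during which the arm holds its last target. There are 200 camera calls.

## Working session

There is one attempt and no reset: what is moved stays moved. The work goes in short steps, each a Python script; the robot and the scene stay as the last script left them, time stands still between calls to the robot, and variables do not carry over. Pictures are saved under pics/ and viewed, on a budget of 10 in all, crops included, one or two more only if the job needs it, and the job is handed in when it is done.

```bash
mkdir -p pics; cat > h.py <<'E'
import numpy as np, cv2
from bench import env, kinematics, monitor, eyes, job
def grab(n, save=None):
    f=eyes.grab_frame(n)
    if save: cv2.imwrite(save, cv2.cvtColor(f["frame"],cv2.COLOR_RGB2BGR))
    return f
def ray(f,u,v,fish=False):
    K=np.array(f["mtx"]);V=np.array(f["view"])
    x=(u-K[0,2])/K[0,0];y=(v-K[1,2])/K[1,1]
    if fish:
        r=np.hypot(x,y);d=np.array([x/r*np.sin(r),y/r*np.sin(r),np.cos(r)]) if r>1e-9 else np.array([0,0,1.])
    else: d=np.array([x,y,1.])
    R=V[:3,:3];return -R.T@V[:3,3], R.T@d/np.linalg.norm(d)
def onplane(f,u,v,z,fish=False):
    o,d=ray(f,u,v,fish);return o+d*(z-o[2])/d[2]
def proj(f,p):
    V=np.array(f["view"]);c=V[:3,:3]@np.array(p)+V[:3,3];q=np.array(f["mtx"])@c;return q[:2]/q[2]
def red(f):
    h=cv2.cvtColor(f["frame"],cv2.COLOR_RGB2HSV)
    return ((((h[...,0]<8)|(h[...,0]>172))&(h[...,1]>130)&(h[...,2]>60))*255).astype(np.uint8)
E
python3 - <<'E'
from h import *
a=grab("scene");b=grab("side")
im=np.hstack([a["frame"],b["frame"]])
cv2.imwrite("pics/a.png",cv2.cvtColor(a["frame"],cv2.COLOR_RGB2BGR));cv2.imwrite("pics/b.png",cv2.cvtColor(b["frame"],cv2.COLOR_RGB2BGR))
for n,f in (("scene",a),("side",b)):
    o,d=ray(f,256,192);print(n,o.round(3),d.round(3))
    k,l,s,c=cv2.connectedComponentsWithStats(red(f))
    for i in range(1,k):
        if s[i,4]>40:print(c[i].round(1),s[i],onplane(f,*c[i],.1).round(3))
print(monitor.sense())
E
```

```text
scene [1.139 0.398 0.855] [-0.575 -0.39  -0.719]
[202.8 135.8] [197 131  13  11 103] [ 0.411 -0.312  0.1  ]
[174.1 147.6] [168 143  13  11 113] [ 0.512 -0.352  0.1  ]
[182.2 176.8] [174 170  17  14 185] [ 0.603 -0.235  0.1  ]
[327.4 205.6] [320 203  16   7  41] [0.473 0.185 0.1  ]
side [-0.033 -0.589  0.98 ] [ 0.474  0.5   -0.725]
[192.3 163.4] [185 158  15  12 152] [0.478 0.263 0.1  ]
[208.2 172.2] [201 166  15  13 157] [0.49  0.192 0.1  ]
[245.6 192. ] [238 185  16  14 172] [0.519 0.04  0.1  ]
[331.1 226.4] [323 219  18  16 230] [ 0.606 -0.232  0.1  ]
[347.7 329.5] [338 320  20  20 307] [ 0.391 -0.456  0.1  ]
[306.1 346.7] [297 337  20  21 327] [ 0.289 -0.415  0.1  ]
{'clock': 0.1, 'joints': array([ 1.05960811e+00,  3.13380153e-01,  1.49833943e+00, -4.51602616e-05,
        1.33098578e+00, -2.23390718e-01]), 'qvel': array([ 6.67458962e-05, -1.68516101e-03, -9.81813012e-04,  5.97494514e-04,
       -1.56300878e-03, -1.28023616e-03]), 'joint_efforts': array([ 3.14764955e-03, -4.12898612e+01, -2.60140836e+01, -1.45278163e-04,
        3.05499176e-03,  2.99857525e-06]), 'position': array([0.14892367, 0.5032045 , 0.23080757]), 'ee_rot': array([-0.42330778,  0.56688439,  0.42295996,  0.56617796]), 'contact_force': array([0.45061427, 0.16447996, 0.55379899]), 'ft_torque': array([ 0.03004287, -0.03994621,  0.02752488]), 'finger_gap': 0.9992539973221202}
```

View pics/a.png

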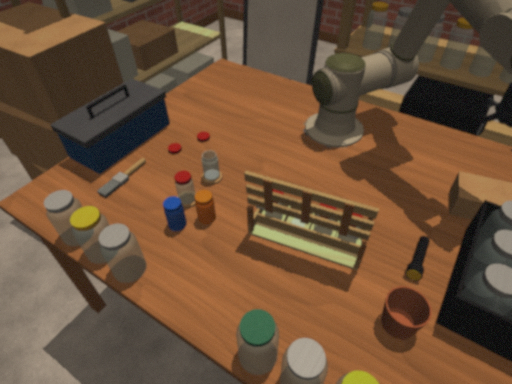

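View pics/b.png

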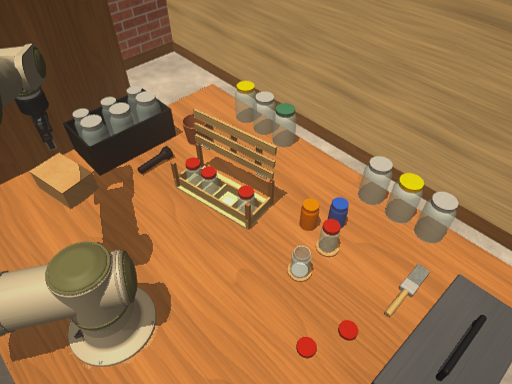

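The scene shows a capped jar on a mat (scene 182,177; side 331,226) and an open jar (scene 210,165; side 300,258). The blue and orange jars (side 339,204 and 311,206) and the loose caps on the bench (side 306,347 and 348,330) don't fit. The crate has red caps at side (192,163), (208,172) and (246,192), so the gap is between the last two. I'll confirm this in one enlarged crop.

```bash
python3 - <<'E'
from h import *
a=cv2.imread("pics/b.png")[105:290,165:365];cv2.imwrite("pics/c.png",cv2.resize(a,None,fx=3.2,fy=3.2,interpolation=cv2.INTER_CUBIC))
s=eyes.grab_frame("scene");b=eyes.grab_frame("side")
def tri(p,q):
    o1,d1=ray(s,*p);o2,d2=ray(b,*q);A=np.stack([d1,-d2],1);t=np.linalg.lstsq(A,o2-o1,rcond=None)[0]
    x,y=o1+t[0]*d1,o2+t[1]*d2;return (x+y)/2,np.linalg.norm(x-y)
print("jar",tri((182.2,176.8),(331.1,226.4)))
for n,m,lo,hi in(("blue",b,100,125),("orange",b,8,18)):
  for nm,f in(("scene",s),("side",b)):
    h=cv2.cvtColor(f["frame"],cv2.COLOR_RGB2HSV);m=((h[...,0]>=lo)&(h[...,0]<=hi)&(h[...,1]>190)).astype(np.uint8)
    k,l,st,c=cv2.connectedComponentsWithStats(m)
    for i in range(1,k):
      if 150<st[i,4]<1500:print(n,nm,c[i].round(),st[i],onplane(f,*c[i],.05).round(3))
print("open rim",onplane(b,301,253,.1),onplane(s,210,155,.1))
E
```

```text
jar (array([ 0.60444657, -0.23347856,  0.10196613]), np.float64(0.0006560176443361218))
orange scene [204. 206.] [195 190  20  34 454] [ 0.626 -0.138  0.05 ]
orange side [309. 214.] [299 198  21  33 521] [ 0.63  -0.133  0.05 ]
open rim [ 0.4730217 -0.2345838  0.1      ] [ 0.47756756 -0.22772384  0.1       ]
```

View pics/c.png

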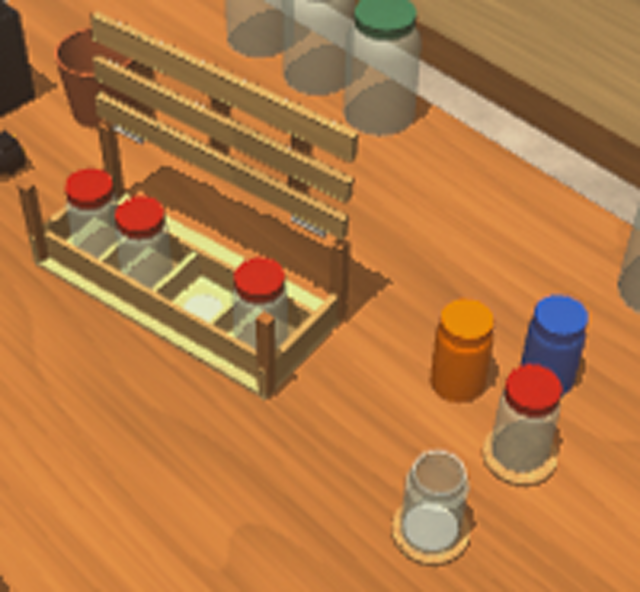

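The crop confirms it. The red-capped glass jar stands on the rear mat (crop 532,390), the open jar on the nearer one (438,470), and the paper disc lies in the second bay from the −y end (205,300), which is bay1. Next I'll look from near with the wrist camera over the crate, then over the jar.

```bash
cat >> h.py <<'E'
from scipy.spatial.transform import Rotation as Ro
def down(yaw):  # jaw axis direction yaw in world xy, tool x down
    z=np.array([np.cos(yaw),np.sin(yaw),0]);x=np.array([0,0,-1.]);y=np.cross(z,x)
    return Ro.from_matrix(np.stack([x,y,z],1)).as_quat()
def best(p,yaw):
    c=[]
    for k in(0,np.pi,-np.pi):
        q=kinematics.ik(p,down(yaw+k))
        if q is not None:c.append((abs(q[5]),yaw+k))
    return min(c)[1] if c else None
E
python3 - <<'E'
from h import *
b=eyes.grab_frame("side");print("blue",onplane(b,339.7,203.4,.1).round(3))
p=[.43,.13,.36];y=best(p,.18);print("yaw",y);env.reach(p,down(y));f=grab("wrist","pics/w1.png")
o,d=ray(f,256,192,True);print(o.round(3),d.round(3),np.array(f["mtx"]).round(1).tolist())
def blobs(f):
    k,l,s,c=cv2.connectedComponentsWithStats(red(f))
    for i in range(1,k):
        if s[i,4]>100:print(c[i].round(1),s[i],onplane(f,*c[i],.108,True).round(4))
blobs(f)
p=[.57,-.22,.30];y=best(p,.0);print("yaw",y);env.reach(p,down(y));f=grab("wrist","pics/w2.png");blobs(f)
o,d=ray(f,256,192,True);print(o.round(3),d.round(3));print(monitor.sense()["clock"])
a=cv2.imread("pics/w1.png");c=cv2.imread("pics/w2.png");cv2.imwrite("pics/w12.png",cv2.resize(np.vstack([a,c]),None,fx=.78,fy=.78))
E
```

```text
blue [ 0.695 -0.194  0.1  ]
yaw 0.18
[0.416 0.204 0.502] [ 0.041 -0.289 -0.956] [[297.3, 0.0, 259.4], [0.0, 297.3, 191.1], [0.0, 0.0, 1.0]]
[312.7  71.5] [ 294   53   38   38 1119] [0.4762 0.2603 0.108 ]
[310.5 124.4] [ 292  106   38   38 1094] [0.4872 0.1901 0.108 ]
[306.5 228.9] [290 213  34  33 895] [0.5151 0.0423 0.108 ]
yaw 0.0
[287.9 180. ] [ 267  158   43   44 1399] [ 0.6029 -0.2321  0.108 ]
[121. 256.] [109 242  26  27 479] [ 0.3769 -0.3403  0.108 ]
[184.6 281.6] [173 267  25  27 443] [ 0.4669 -0.3758  0.108 ]
[ 0.569 -0.144  0.443] [-0.011 -0.292 -0.956]
3.5417
```

View pics/w12.png

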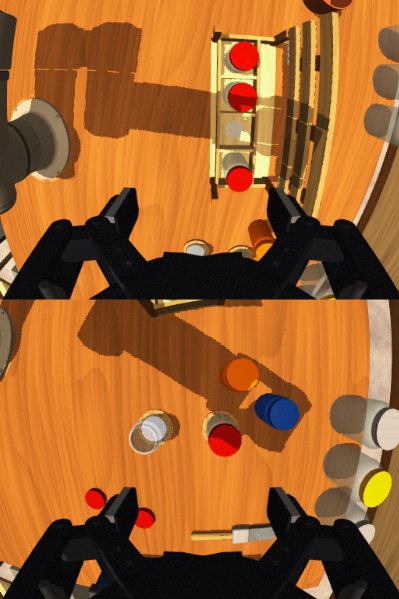

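The wrist views show the crate with caps and the empty bay1 disc at about (305,165) in w1, and the capped jar at (288,180) in w2 with the orange and blue jars clear of it. Enlarging the crate to get its corner posts.

```bash
python3 - <<'E'
import cv2
a=cv2.imread("pics/w1.png")[30:260,255:400];a=cv2.rotate(a,cv2.ROTATE_90_CLOCKWISE);cv2.imwrite("pics/d.png",cv2.resize(a,None,fx=3.4,fy=3.4,interpolation=cv2.INTER_CUBIC))
E
```

```text
(no output)
```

View pics/d.png

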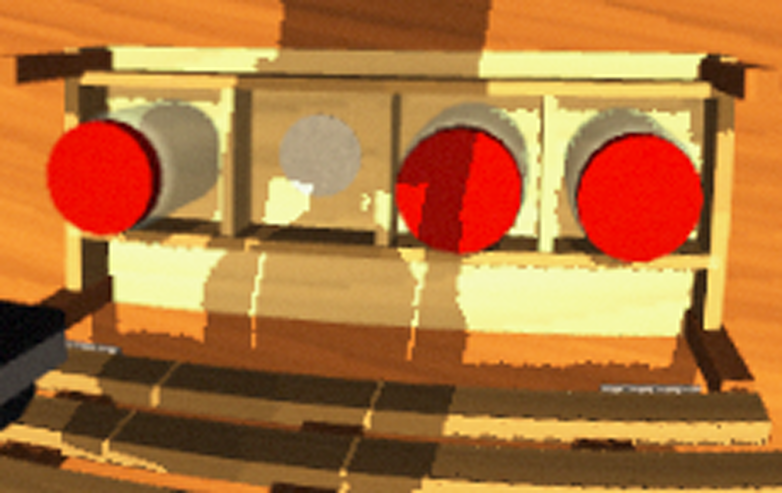

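```bash
python3 - <<'E'
from h import *
# recreate w1 camera from tool pose: camera is rigid to the tool; use present frame
f=eyes.grab_frame("wrist");s=monitor.sense()
def T(p,q):
    M=np.eye(4);M[:3,:3]=Ro.from_quat(q).as_matrix();M[:3,3]=p;return M
V=np.array(f["view"])@T(s["position"],s["ee_rot"])@np.linalg.inv(T([.43,.13,.36],down(.18)))
g=dict(f,view=V)
P=lambda X,Y,z:onplane(g,255+Y/3.4,259-X/3.4,z,True)
print("check cap",onplane(g,312.7,71.5,.108,True))
pts={"disc":(320,155,.008),"postF-":(24,69,.115),"postF+":(738,82,.115),"postB+":(735,376,.115),"div01":(230,165,.045),"div12":(393,165,.045),"div23":(548,165,.045),"frontwall-":(85,78,.045),"frontwall+":(705,92,.045)}
W={k:P(*v) for k,v in pts.items()}
for k,v in W.items():print(k,v.round(4))
# fit with disc, F-,F+,B+
L={"disc":(0,-38),"postF-":(-46,-157),"postF+":(-46,157),"postB+":(78,157)}
A=np.array([L[k] for k in L])/1e3;B=np.array([W[k][:2] for k in L])
ca,cb=A.mean(0),B.mean(0);U,S,Vt=np.linalg.svd((A-ca).T@(B-cb));R=(U@Vt).T;t=cb-R@ca
yaw=np.arctan2(R[1,0],R[0,0]);print("crate",t,yaw)
for n,v in W.items():print(n,(R.T@(v[:2]-t)*1e3).round(1))
for c in((.4762,.2603),(.4872,.1901),(.5151,.0423)):print("cap",(R.T@(np.array(c)-t)*1e3).round(1))
print("bay1",R@[0,-.038]+t)
E
```

```text
check cap [0.47668603 0.25954237 0.108     ]
disc [0.5033 0.1146 0.008 ]
postF- [ 0.4766 -0.      0.115 ]
postF+ [0.426  0.2883 0.115 ]
postB+ [0.539 0.316 0.115]
div01 [0.5109 0.0794 0.045 ]
div12 [0.4943 0.1556 0.045 ]
div23 [0.4802 0.2252 0.045 ]
frontwall- [ 0.485 -0.002  0.045]
frontwall+ [0.4349 0.2893 0.045 ]
crate [0.49511597 0.15111595] 0.18361062393696334
disc [  1.4 -37.4]
postF- [ -45.8 -145.2]
postF+ [-42.9 147.5]
postB+ [ 73.3 154.1]
div01 [  2.4 -73.4]
div12 [-0.   4.6]
div23 [-1.1 75.5]
frontwall- [ -37.9 -148.7]
frontwall+ [-33.9 146.9]
cap [  1.3 110.8]
cap [-0.7 39.8]
cap [  -0.2 -110.6]
bay1 [0.50205404 0.11375469]
```

The measurements agree: crate origin about (0.495,0.151), yaw about 0.176, and bay1 at (0.503,0.114) from the disc, posts and cap line. Now the grasp.

```bash
python3 - <<'E'
from h import *
j=[.6032,-.2325];p=[*j,.17];y=best(p,-.6);print(env.hold_point_z,y)
env.reach(p,down(y))
print("guard",env.movel([*j,.047],velocity=.1,guard=10))
env.close_gripper(effort=45)
s=monitor.sense();print(s["position"],s["finger_gap"],s["contact_force"])
env.movel([*j,.057],velocity=.05);env.movel([*j,.21],velocity=.2)
s=monitor.sense();print(s["position"],s["finger_gap"],s["contact_force"],s["clock"])
f=grab("wrist","pics/w3.png")
E
```

```text
0.0187 -0.6
guard False
[ 0.6035983  -0.23278127  0.04780654] 0.6475415415619528 [-0.76692732 -0.62684159  5.39599538]
[ 0.60272706 -0.23219916  0.20842441] 0.6450474880671864 [ 0.84638847 -0.75390685 -2.99161996] 7.2667
```

View pics/w3.png

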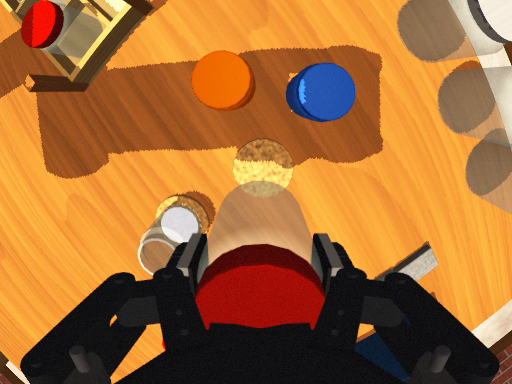

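The jar is held upright: cap at (260,295), empty mat at (263,165), gap about 55 mm. Now carrying it to bay1.

```bash
python3 - <<'E'
from h import *
b=[.5028,.1143];y=best([*b,.24],.176);print(y)
env.reach([.46,-.08,.25],down(y));env.reach([*b,.24],down(y))
env.movel([*b,.13],velocity=.12)
s=monitor.sense();print(s["position"],s["finger_gap"],s["contact_force"],s["clock"])
f=grab("wrist","pics/w4.png");grab("side","pics/s4.png")
a=cv2.imread("pics/w4.png");c=cv2.imread("pics/s4.png")[105:245,150:310]
cv2.imwrite("pics/e.png",np.hstack([cv2.resize(a,(400,300)),cv2.resize(c,(343,300),interpolation=cv2.INTER_CUBIC)]))
E
```

```text
0.176
[0.50324273 0.11417292 0.13072864] 0.6446778009368499 [ 0.17708466 -0.41544154 -2.11223509] 10.0583
```

View pics/e.png

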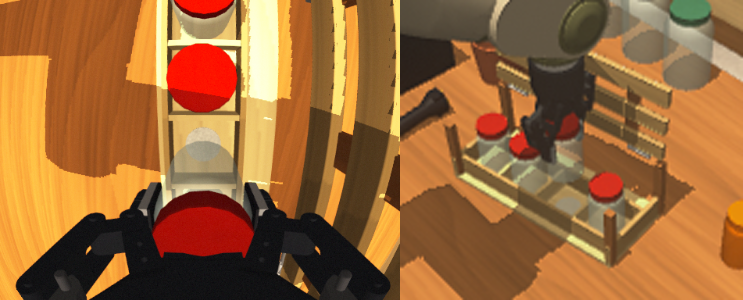

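The jar lines up with the bay: the disc at (205,142) is under the jar axis and clear of its neighbours. Lowering it under guard.

```bash
python3 - <<'E'
from h import *
b=[.5028,.1143]
print(env.movel([*b,.065],velocity=.08,guard=5)); s=monitor.sense();print(s["position"],s["contact_force"])
if s["position"][2]<.07:
    print(env.movel([*b,.043],velocity=.015,guard=3)); s=monitor.sense();print(s["position"],s["contact_force"],s["clock"])
    if s["position"][2]<.053:
        env.release();env.movel([*b,.20],velocity=.15)
        y=.176;c=np.array([.495,.151])-.06*np.array([np.cos(y),np.sin(y)])
        env.reach([*c,.34],down(y))
        f=grab("wrist","pics/w5.png")
        k,l,st,cc=cv2.connectedComponentsWithStats(red(f));R=np.array([[np.cos(y),-np.sin(y)],[np.sin(y),np.cos(y)]])
        for i in range(1,k):
            if st[i,4]>100:
                w=onplane(f,*cc[i],.108,True);print(cc[i].round(),st[i],w.round(4),(R.T@(w[:2]-[.495,.151])*1e3).round(1))
        g=grab("side","pics/s5.png")
        a=cv2.imread("pics/w5.png");c=cv2.imread("pics/s5.png")[80:245,150:310]
        cv2.imwrite("pics/g.png",np.hstack([cv2.resize(a,(400,300)),cv2.resize(c,(388,400),interpolation=cv2.INTER_CUBIC)[:300]]))
    print(monitor.sense()["clock"])
E
```

```text
False
[0.50314978 0.11432128 0.06546629] [-0.42943283  0.13560286 -2.5758344 ]
True
[0.50277223 0.11427992 0.04775924] [ 0.15036548 -0.69444827  4.73475929] 12.175
[310.  76.] [ 290   56   40   40 1248] [0.4764 0.2603 0.108 ] [  0.9 110.8]
[307. 132.] [ 288  113   40   39 1224] [0.4874 0.1902 0.108 ] [-0.6 39.9]
[306. 189.] [ 287  170   38   39 1117] [0.5006 0.1161 0.108 ] [ -0.6 -35.3]
[304. 240.] [287 223  35  35 972] [0.5152 0.0428 0.108 ] [   1. -110.]
14.5333
```

```bash
python3 - <<'E'
from h import *
y=.176;R=np.eye(3);R[:2,:2]=[[np.cos(y),-np.sin(y)],[np.sin(y),np.cos(y)]];t=np.array([.495,.151,0])
g=eyes.grab_frame("side")
for (u,v),yy in (((165+356/3.2,105+140/3.2),-.163),((165+93/3.2,105+15/3.2),.163)):
    o,d=ray(g,u,v);o=R.T@(o-t);d=R.T@d;P=o+d*(yy-o[1])/d[1];h=P-[.075,yy,.12];print(P.round(4),"r",np.hypot(h[0],h[2]),"th",np.arctan2(h[2],-h[0]))
for th in(2.05,1.9,1.8,1.7):
    p=R@[.075-.131*np.cos(th)+.03,0,.12+.131*np.sin(th)-.03]+t
    print(th,p.round(3),np.hypot(*p[:2]),kinematics.ik(p,down(y+np.pi/2)),kinematics.ik(p,down(y-np.pi/2)))
E
```

```text
[ 0.0925 -0.163   0.2414] r 0.12264146598419795 th 1.7136234930191125
[0.0913 0.163  0.2461] r 0.12713854220697476 th 1.6991703817921402
2.05 [0.658 0.18  0.206] 0.6820163750552227 [ 9.56661176e-02  6.92498026e-01  9.75917776e-01 -4.44089210e-16
  1.47317685e+00 -1.65113021e+00] [ 9.56661176e-02  6.92498026e-01  9.75917776e-01 -4.44089210e-16
  1.47317685e+00  1.49046244e+00]
1.9 [0.64  0.177 0.214] 0.6640435403093495 [ 9.34510749e-02  6.42969087e-01  1.04011424e+00 -4.44089210e-16
  1.45850933e+00 -1.65334525e+00] [ 9.34510749e-02  6.42969087e-01  1.04011424e+00 -4.44089210e-16
  1.45850933e+00  1.48824740e+00]
1.8 [0.628 0.175 0.218] 0.6515121204546318 [ 9.18322417e-02  6.10146289e-01  1.08533884e+00 -4.44089210e-16
  1.44610752e+00 -1.65496409e+00] [ 9.18322417e-02  6.10146289e-01  1.08533884e+00 -4.44089210e-16
  1.44610752e+00  1.48662857e+00]
1.7 [0.615 0.172 0.22 ] 0.6386869204378102 [ 9.01076865e-02  5.77888929e-01  1.13196850e+00 -4.44089210e-16
  1.43173523e+00 -1.65668864e+00] [ 9.01076865e-02  5.77888929e-01  1.13196850e+00 -4.44089210e-16
  1.43173523e+00  1.48490401e+00]
```

View pics/g.png

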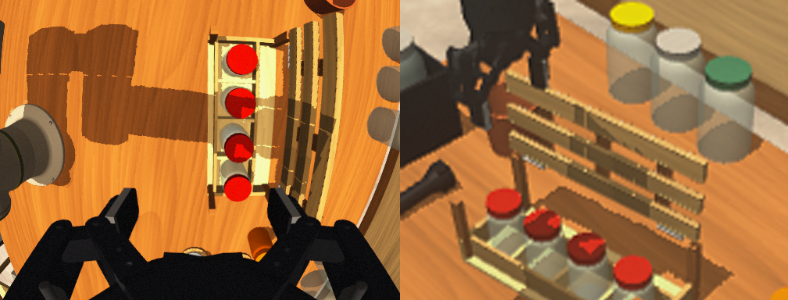

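All four jars stand in their bays (crate-frame cap y about −110, −35, 40 and 111 mm). The lid stands at about 1.71 rad. Now going behind it with shut fingers and following its arc.

```bash
python3 - <<'E'
from h import *
y=.176;R=np.eye(3);R[:2,:2]=[[np.cos(y),-np.sin(y)],[np.sin(y),np.cos(y)]];t=np.array([.495,.151,0])
W=lambda x,z:R@[x,0,z]+t
yj=best(W(.165,.36),y+np.pi/2)
env.close_gripper(effort=30)
env.reach(W(.165,.37),down(yj))
env.movel(W(.165,.222),velocity=.2,guard=15)
print(monitor.sense()["position"],monitor.sense()["clock"])
def tip(th,r=.104):
    x=.075+r*-np.cos(th)+.008*np.sin(th)+.011;z=.12+r*np.sin(th)+.008*np.cos(th)
    if th>np.pi/2:x=.075-.131*np.cos(th)+.008+.011
    return x,z
for th in np.r_[1.75,np.arange(1.57,.2,-.15)]:
    g=env.movel(W(*tip(th)),velocity=.08,guard=25)
    s=monitor.sense();print(round(th,2),(R.T@(s["position"]-t)).round(4),(R.T@s["contact_force"]).round(1),g)
    if g:break
print(s["clock"]);grab("side","pics/s6.png")
E
```

```text
[0.65787489 0.17992635 0.22372022] 17.675
1.75 [ 0.1178 -0.      0.2213] [ 0.4 -0.5 -0.5] False
1.57 [ 0.0942 -0.      0.2241] [ 0.9 -0.2 -0.7] False
1.42 [ 0.0785 -0.      0.2241] [ 0.5  0.3 -0.1] False
1.27 [ 0.063  -0.      0.2217] [ 0.4  0.6 -0.2] False
1.12 [ 0.0481 -0.      0.2172] [0.9 0.3 0.4] False
0.97 [ 0.034  -0.      0.2104] [-0.2  0.4 -0.3] False
0.82 [ 0.0211 -0.      0.2017] [-0.2  0.   0.5] False
0.67 [ 0.0097 -0.      0.191 ] [ 0.9 -0.   1. ] False
0.52 [-0.0002 -0.      0.1788] [-0.1 -0.4  0.6] False
0.37 [-0.008  -0.      0.1652] [0.4 0.  0.7] False
0.22 [-0.0137  0.      0.1507] [-0.2  0.2  0. ] False
21.9333
```

```bash
python3 - <<'E'
import cv2
a=cv2.imread("pics/s6.png")[70:260,140:340];cv2.imwrite("pics/s6c.png",cv2.resize(a,None,fx=3,fy=3,interpolation=cv2.INTER_CUBIC))
E
```

```text
(no output)
```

View pics/s6c.png

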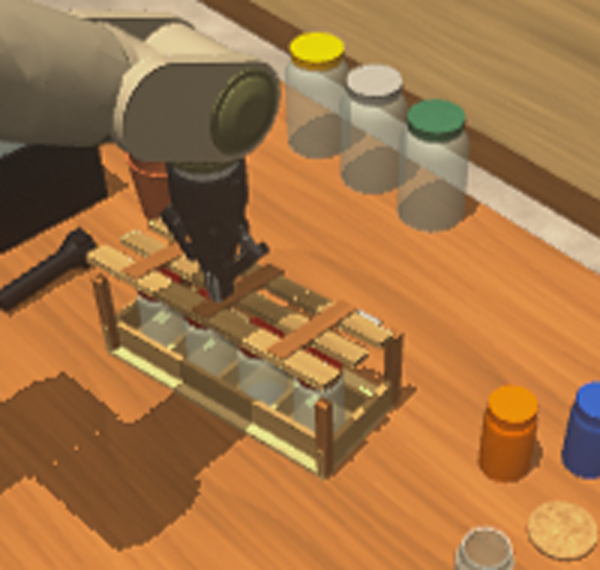

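The lid is following the fingertip on the batten (215,295) and is nearly closed over the four upright jars. Now the gentle final press.

```bash
python3 - <<'E'
from h import *
y=.176;R=np.eye(3);R[:2,:2]=[[np.cos(y),-np.sin(y)],[np.sin(y),np.cos(y)]];t=np.array([.495,.151,0])
W=lambda x,z:R@[x,0,z]+t
env.movel(W(-.018,.136),velocity=.04,guard=20);print(monitor.sense()["position"][2])
g=env.movel(W(-.020,.122),velocity=.012,guard=14)
s=monitor.sense();print(g,s["position"],s["contact_force"],s["clock"])
env.movel(W(-.020,.30),velocity=.15)
env.reach([.36,.02,.38],down(y))
grab("side","pics/s7.png");grab("wrist","pics/w7.png");print(monitor.sense()["clock"])
a=cv2.imread("pics/s7.png")[70:290,140:360];b=cv2.imread("pics/w7.png")
cv2.imwrite("pics/f.png",np.hstack([cv2.resize(a,(400,400),interpolation=cv2.INTER_CUBIC),cv2.copyMakeBorder(cv2.resize(b,(400,300)),0,100,0,0,0)]))
f=eyes.grab_frame("side")
E
```

```text
0.13582718527975413
True [0.47637629 0.14764843 0.12803319] [-1.82982018  0.38616673  6.03911071] 23.2667
26.3333
```

View pics/f.png

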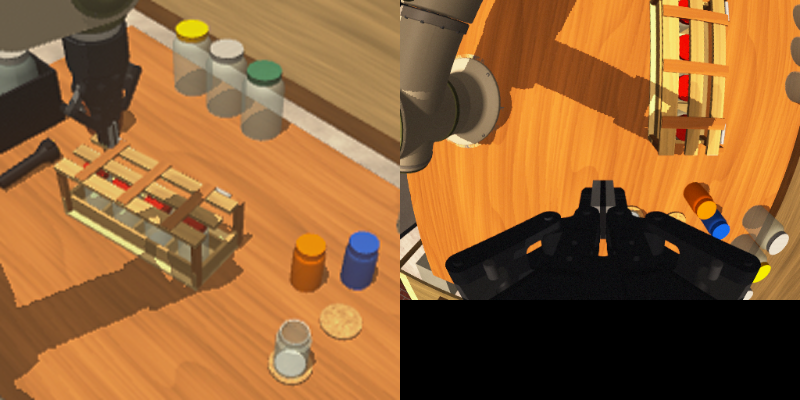

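Contact came at z = 0.1280, which is the closed height, and the lid lies flat on all the posts. The robot is clear, so I'm handing in.

```bash
python3 -c "
from h import *
job.hand_in()"
```

```text
the job is handed in; nothing more can be done
```

I stood the red-capped jar in the empty bay (bay1), closed the crate's lid, and handed the job in. The robot's clock read about 26 s of the 56 s allowed.

- **Set-down:** I lowered the jar at 15 mm/s and it touched the bay floor at the expected height, with a force of about 5 N. A wrist picture then showed all four caps standing in their bays. The new one was about 3 mm off its bay centre.
- **Lid:** I pushed it round with the shut fingers at no more than 0.08 m/s and pressed it closed at 12 mm/s. The last press stopped at 128.0 mm, which is the height given for the closed lid.
- **Final picture:** The lid lies level on the posts, and the open jar and the orange and blue jars look where they were. The arm was drawn back, touching nothing.

No check failed. One measurement disagreed: in the wrist view the crate's corner posts came out about 10 mm short along its length, so I placed the jar from the paper disc and the cap positions as well.

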